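# Turn the stone ball's carrying dish

### The arm

A 6-joint arm with a two-finger parallel gripper is mounted at the origin on the work surface. World frame = base frame: x ahead of the robot, y to its left, z up, the work surface at z = 0. Lengths are in mm, angles in rad, forces in N, time in s.
With the tool pointing down it reaches from about 350 to 775 mm from the base axis. Payload 7.3 kg.
Tool frame: the origin (TCP) lies between the finger pads, 19 mm behind the fingertips; this is the grasp point; z points along the fingers, y is the line along which they close (so a half turn about z gives the same grasp; the last joint's range is limited). The gripper opens to 92 mm and grips with 3 to 60 N. Pads are 19 mm wide; open, the fingers measure 130 mm over their backs; the gripper's body (75 mm by 190 mm) begins 47 mm behind the grasp point.
Start: joints at [1, 0.342, 1.524, -0, 1.275, -0.146], TCP at [216.36, 478.363, 245.541] pointing down, gripper open.
Joint ranges: [-2.53, 2.53], [-0.77, 2.02], [0.04, 2.7], [-1, 4.14], [0.28, 2.66], [-3.11, 3.11]. Speed limits (rad/s): [2.57, 2.57, 3.14, 3.14, 3.14, 3.14].

### API

Orientations are given as [roll, pitch, yaw] about the fixed x, y, z axes, in that order (R = Rz(yaw) Ry(pitch) Rx(roll)).
In Python, from plant import bot gives the robot as it stands.
- The arm moves only by the tool send_rows, never from a script. Its argument "rows" is a list of rows, each an object of numbers: "x", "y", "z": the shift along the tool's x, y, z in units of 0.2 m (1.0 is 0.2 m); "ax", "ay", "az": the turn, a rotation vector about the tool's x, y, z in units of 60 degrees (1.0 is 60 degrees); "jaw": the opening, from -1 (shut) to 1 (fully open), so that 0 is half open. In form: [{"x": .., "y": .., "z": .., "ax": .., "ay": .., "az": .., "jaw": ..}, ...]. A call has exactly 10 rows; each row is the pose to reach, as a shift and turn from the pose commanded when the call began, along the tool's axes at that moment; what a row does not reach only later rows make up. A row lasts 1/8 s, in which the tool goes at most 62.5 mm and 10.7 degrees, less where a joint would pass 70% of its speed; a pose out of reach is approached as far as the arm can. A call with a number of a shift or a turn outside -1 to 1 is refused whole. A call with a gripper value outside its range is refused whole. The fingers move at their own pace and stop on an object; the grip force is fixed at half the most. Time passes only in rows, so rows that repeat a pose let the fingers close, or fill a call up. It gives the time, the measured TCP pose, the force, the opening and the grip force at its end, in the units of the state.
- bot.get_obs(): the state, without advancing time (a new reading comes with each control period).
- bot.capture(name): name is "scene" or "top"; returns (picture, depth): 400x640x3 uint8, red, green, blue; 400x640 float32, mm along the optical axis (not along the pixel's ray), 0 where there is no reading.
- bot.camera_model(name): a dict with "vertical_fov" (degrees; the focal length in pixels is half the picture's height over the tangent of half this angle, whatever the lens; pixels are square), "cx", "cy" (the principal point, pixels), "R" (3x3) and "t" (3): a world point X has camera coordinates R X + t. Camera axes: x right, y down, z forward; pixel columns grow to the right and rows downward; lengths in mm; the calibration is good to about 2 mm. A picture is of the moment at which its call begins. camera_model takes no time and is no camera call.
- bot.close_job(): hands the job in; it is judged then, once.
The state is a dict: "time": time; "joint_positions": joint angles; "dq": joint speeds; "tau": joint torques, N m; "tool_pos": TCP position; "tcp_rot": TCP orientation; "contact_force": force on the tool from outside, world axes, zero at the start; "moment": the same for the moment, N m; "grip_width": finger opening in mm; "finger_force": force on a finger pad.
Only numpy, scipy, OpenCV 4.12 (cv2) and the standard library are available. Lean on these libraries where they do the work, as an engineer would, in place of code of your own. Each camera call takes 0.05 s, during which the arm holds its last target. There are 200 camera calls.

### The job

Someone has parked a roll of tape over the upright post on the handle of the dish that carries the finished stone ball: slide the roll up off the post and lay it flat in the middle of the stone slab. Then take the dish by its post, lift it straight up off its board at least 6 cm, and turn it in the air a quarter turn (either way), so that its handle bar, which lay along the board's length, runs squarely across it. Keep the dish level with the ball in its centre throughout, leave the mallet, chisel and pencil alone, and finish still holding the dish steady above the middle of the board.

Things in the scene. Friction and masses are not known exactly. Their poses are not given: they have to be found in the camera images.
- dish: Round beech dish, loose, about 0.4 kg, 152 mm across, 22 mm high, standing on the board. Origin: centre of its underside; z up. Fixed steel arch handle in its yz plane: legs (16 mm in x, 6 mm in y) at y = +-79 mm carry a level bar along y, 16 mm wide, underside at z = 95, top at z = 105 mm. The bar starts within 3 degrees of the board's long side (y).
- dish_well (a point): Lowest point of the dish's inside, a shallow cone of about 7 degrees slope; on the dish's axis, 8 mm above its underside.
- dish_post (a point): Middle of the square steel post on the middle of the bar, the place to grip: 16 x 16 mm, faces square to the dish's x and y, 48 mm tall (z = 105 to 153 mm above the dish's underside). The point is on the dish's axis at z = 129 mm. The dish hangs balanced below it.
- ball_center (a point): centre of the loose polished stone ball, 40 mm diameter, about 90 g, which lies in the middle of the dish under the arch; sideways acceleration above about 1 m/s2 or a tilt of 7 degrees makes it roll off centre
- roll: Roll of paper tape, loose, about 60 g, pale with a brown card core: ring 64 mm outside, 32 mm hole, 24 mm high. Origin: centre of its underside; z along its axis, up. At the start it sits loosely over the dish's post, lying on the handle bar, the post standing 24 mm out above it.
- slab: Fixed flat pale stone slab, 150 mm (x) x 130 mm (y) x 30 mm high, bare. Origin: centre of its underside, on the bench.
- board: Fixed flat wooden rest board, 130 mm (x) x 200 mm (y, its long side) x 22 mm high, on which the dish stands at the start. Origin: centre of its underside, on the bench. The dish's bar (dish y) lies along board y at the start and along board x at the end.
- mallet: bystander, leave alone: dark wooden carver's mallet standing on its head, 84 mm across, 195 mm tall; origin at the centre of its underside
- chisel: bystander, leave alone: dark steel stone chisel lying on the bench, 210 mm long along its x, 26 mm wide, 18 mm high; origin near the middle of its underside
- pencil: bystander, leave alone: flat green carpenter's pencil lying on the bench, 160 mm long along its x, 12 mm wide, 8 mm high; origin near the middle of its underside
Mind the look-alikes: they are no part of the job. What is shaped like the roll but black is not meant.

How it is judged:
By the outcome, as a careful person would: the job done as asked, in the order asked, and still so for the second after the job is handed in, while the arm keeps its last pose, push and grip.
It also fails if it takes over 62 s, if anything falls off the work surface, if the arm or the gripper's body presses on something with over 40 N, if the wrist force passes 120 N, or if a joint passes its speed limit or range.

## Working session

There is one attempt and no reset: what is moved stays moved. The work goes in short steps, Python scripts to look and compute and a tool call to move; the robot and the scene stay as the last step left them, time stands still between calls to the robot, and variables do not carry over. Pictures are saved under pics/ and viewed, at most 10 in all, crops included, and the job is handed in when it is done.

Besides the shell and the picture viewer there is one more tool, called after "Emit:" by a JSON object that holds its "op" and its "data", one argument or row to a line. send_rows: Moves the arm, as the interface text tells. Its arguments: {"type":"object","properties":{"rows":{"type":"array","items":{"type":"object","properties":{"x":{"type":"number","minimum":-1,"maximum":1},"y":{"type":"number","minimum":-1,"maximum":1},"z":{"type":"number","minimum":-1,"maximum":1},"ax":{"type":"number","minimum":-1,"maximum":1},"ay":{"type":"number","minimum":-1,"maximum":1},"az":{"type":"number","minimum":-1,"maximum":1},"jaw":{"type":"number"}}}}},"required":["rows"]}

```bash
mkdir -p pics
cat > h.py <<'E'
import numpy as np, cv2
from plant import bot
def cap(n,f=None):
    p,d=bot.capture(n)
    if f: cv2.imwrite('pics/'+f,p[:,:,::-1])
    return p,d
def world(n,d,pts):
    m=bot.camera_model(n);f=200/np.tan(np.radians(m['vertical_fov'])/2)
    R=np.array(m['R']);t=np.array(m['t']);o=[]
    for u,v in pts:
        z=d[int(v),int(u)];c=np.array([(u-m['cx'])/f*z,(v-m['cy'])/f*z,z]);o.append(R.T@(c-t))
    return np.array(o)
def cloud(n,d):
    m=bot.camera_model(n);f=200/np.tan(np.radians(m['vertical_fov'])/2)
    v,u=np.mgrid[0:400,0:640]
    c=np.stack([(u-m['cx'])/f*d,(v-m['cy'])/f*d,d],-1)
    return (c-np.array(m['t']))@np.array(m['R'])
E
python3 - <<'E'
from h import *
for n in('scene','top'):
    p,d=cap(n,n+'0.png');np.savez(n+'0.npz',p=p,d=d);m=bot.camera_model(n);print(n,m)
print(bot.get_obs())
E
```

```text
scene {'vertical_fov': 53.191436086736275, 'cx': 319.8540860333344, 'cy': 206.3394126749619, 'R': array([[-0.59030963,  0.80699451,  0.01715836],
       [ 0.61878189,  0.46607897, -0.63236016],
       [-0.51830832, -0.36267101, -0.77448449]]), 't': array([ 366.18546439, -235.00557258, 1363.72313381])}
top {'vertical_fov': 57.62112969764537, 'cx': 318.491849217399, 'cy': 198.8547052762049, 'R': array([[-0.00165597, -0.99957444, -0.0291237 ],
       [-0.99132241,  0.00546901, -0.13133916],
       [ 0.13144255,  0.02865348, -0.9909096 ]]), 't': array([-62.66777847, 536.03110202, 942.12666144])}
{'time': 0.1, 'joint_positions': array([ 9.99972438e-01,  3.42624934e-01,  1.52489186e+00,  1.12356917e-05,
        1.27539208e+00, -1.45972477e-01]), 'dq': array([-0.00102006, -0.0025692 , -0.00242142, -0.00077077, -0.00030071,
        0.000281  ]), 'tau': array([ 1.73630360e-03, -4.32003880e+01, -2.44695443e+01,  7.20090070e-02,
        5.26188430e-02, -9.12762721e-05]), 'tool_pos': array([216.18495872, 478.06991948, 244.93937612]), 'tcp_rot': array([-3.14029200e+00, -2.02079346e-04,  2.71673783e+00]), 'contact_force': array([-0.12535116,  1.1080721 ,  0.437635  ]), 'moment': array([-0.04321682,  0.03359777,  0.07203987]), 'finger_force': 0.0, 'grip_width': 91.83621982537338}
```

View pics/top0.png

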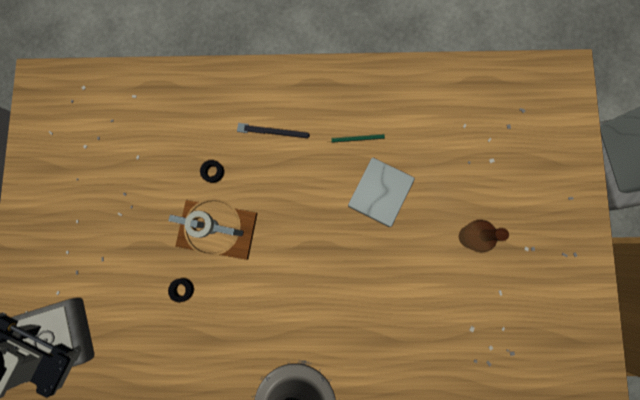

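View pics/scene0.png

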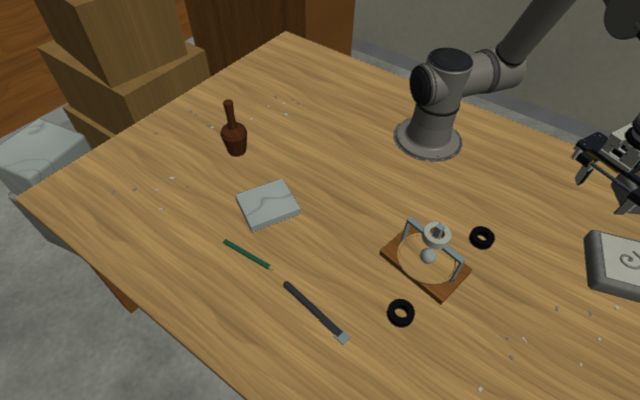

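The top view shows the pale roll over the post at (199,224). The black rings at (212,171) and (181,290) are look-alikes. The slab is at (381,192), and the carved grey thing at (45,345) is not bare. Next: measure, plus one close crop.

Run:
```python
from h import *
cl={};P={}
for n in('scene','top'):
    a=np.load(n+'0.npz');P[n]=a['p'];cl[n]=cloud(n,a['d'])
def rect(n,box,z0,z1,lab):
    u0,v0,u1,v1=box;c=cl[n][v0:v1,u0:u1].reshape(-1,3);s=c[(c[:,2]>z0)&(c[:,2]<z1)]
    r=cv2.minAreaRect(s[:,:2].astype(np.float32));print(n,lab,len(s),np.round(s.mean(0),1),np.round(r[0],1),np.round(r[1],1),round(r[2],1))
for n,b,bd in(('top',(340,150,420,235),(160,185,270,270)),('scene',(225,170,310,235),(370,205,480,305))):
    rect(n,b,22,40,'slab')
    rect(n,bd,14,29,'board')
    rect(n,bd,112,130,'bar'); rect(n,bd,141,157,'rolltop'); rect(n,bd,160,190,'posttop')
rect('top',(0,290,100,400),15,60,'tray');rect('top',(455,210,515,260),120,250,'mallet')
c=cl['top'][185:270,160:270].reshape(-1,3);print(np.histogram(c[:,2],bins=np.arange(-5,190,8)))
t=cv2.resize(P['top'][180:275,150:270],None,fx=5,fy=5,interpolation=2);s=cv2.resize(P['scene'][205:305,365:485],None,fx=4.75,fy=4.75,interpolation=2)
h=475
cv2.imwrite('pics/crop.png',np.hstack([cv2.resize(t,(390,h)),cv2.resize(s,(400,h))])[:,:,::-1])
```

```text
top slab 2637 [ 556.4 -233.4   29.6] [ 557.4 -234.3] [129.4 150.3] 63.0
top board 1131 [447.4 188.9  21.5] [457.3 215.6] [200. 130.] 79.7
top bar 265 [461.8 211.6 126.2] [466.1 217.8] [163.8  39.3] 71.1
top rolltop 465 [463.4 216.4 149.9] [464.3 218.2] [62.9 62.4] 48.4
top posttop 63 [462.9 217.2 172.6] [463.3 219. ] [17.2 15.7] 78.1
scene slab 1904 [ 564.4 -229.3   29.3] [ 560.7 -232.6] [131.5 149.9] 62.7
scene board 1270 [472.6 234.5  21.5] [449.7 243.6] [239.1 280.2] 35.9
scene bar 354 [469.9 226.9 125. ] [473.8 219.1] [164.1  46.2] 81.9
scene rolltop 430 [472.2 220.7 149.7] [466.3 219.9] [62.3 63.6] 47.7
scene posttop 78 [467.9 220.1 170.7] [464.8 219.9] [16.7 18.7] 79.5
top tray 2648 [206.3 603.   47.2] [173.8 634.9] [170.  174.2] 17.0
top mallet 277 [ 435.7 -466.2  173.9] [ 436.3 -471.3] [28.4 28.9] 19.1
(array([5275,  198,  115, 1023,  512,  998,  216,   25,   13,    7,    5,
          5,    6,    5,    5,   15,  254,   44,   47,  422,    9,   11,
         50,    0]), array([ -5,   3,  11,  19,  27,  35,  43,  51,  59,  67,  75,  83,  91,
        99, 107, 115, 123, 131, 139, 147, 155, 163, 171, 179, 187]))
```

View pics/crop.png

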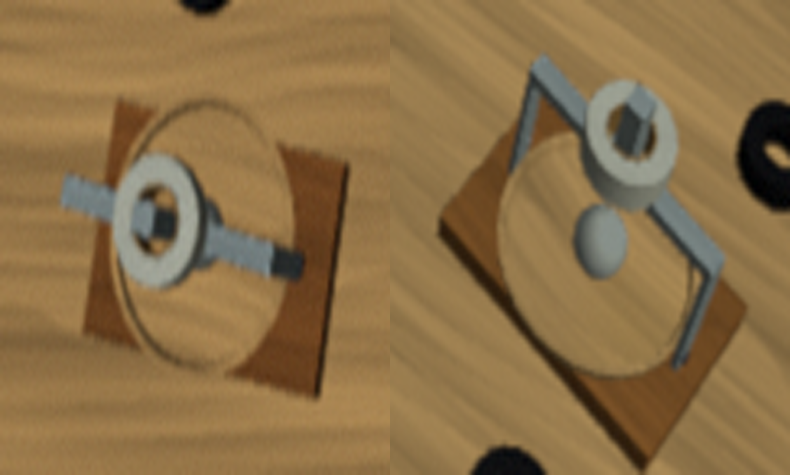

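The crop confirms the pale ring with its brown core on the post, with both black rings standing apart on the bench. The slab measures 150x130 and the board 200x130, both as described.

```bash
cat >> h.py <<'E'
def plan(c,t):
    "c,t: x y z yaw_deg (tool down); returns tool-axis units"
    y=np.radians(c[3]);D=np.subtract(t[:3],c[:3])
    R=np.array([[np.cos(y),np.sin(y),0],[np.sin(y),-np.cos(y),0],[0,0,-1]])
    return np.round(np.r_[R.T@D/200,-(t[3]-c[3])/60],4)
E
python3 - <<'E'
from h import *
for n,(u0,v0,u1,v1) in(('top',(160,185,270,270)),('scene',(370,205,480,305))):
    a=np.load(n+'0.npz');s=cloud(n,a['d'])[v0:v1,u0:u1].reshape(-1,3)
    s=s[(abs(s[:,2]-127)<5)];r=np.hypot(*(s[:,:2]-[464.5,219.4]).T);s=s[(r>36)&(r<90)]
    vx,vy,x,y=cv2.fitLine(s[:,:2].astype(np.float32),cv2.DIST_HUBER,0,.01,.01).ravel()
    print(n,len(s),np.degrees(np.arctan(vy/vx)),x,y, s[:,2].mean())
c=[216.36,478.36,245.54,155.66]; m=[340,349,245.5,105]
print(plan(c,m),plan(m,[464.5,219.4,215,80]))
E
```

```text
top 235 77.60504 462.42932 215.40826 126.48950855740748
scene 260 77.32521 468.00455 224.76585 126.17361271714348
[-8.298e-01 -3.345e-01  2.000e-04  8.443e-01] [-0.787   0.4336  0.1525  0.4167]
```

Emit:
{"op": "send_rows", "data": {
  "rows": [
    {"x": -0.08, "y": -0.03, "az": 0.08, "jaw": 1},
    {"x": -0.17, "y": -0.07, "az": 0.17, "jaw": 1},
    {"x": -0.26, "y": -0.1, "az": 0.26, "jaw": 1},
    {"x": -0.36, "y": -0.14, "az": 0.36, "jaw": 1},
    {"x": -0.46, "y": -0.18, "az": 0.46, "jaw": 1},
    {"x": -0.56, "y": -0.22, "az": 0.56, "jaw": 1},
    {"x": -0.65, "y": -0.26, "az": 0.65, "jaw": 1},
    {"x": -0.73, "y": -0.29, "az": 0.73, "jaw": 1},
    {"x": -0.8, "y": -0.32, "az": 0.8, "jaw": 1},
    {"x": -0.83, "y": -0.335, "az": 0.844, "jaw": 1}
  ]
}}

```text
schema error: expected keys x, y, z, ax, ay, az, jaw
```

Run:
```python
from h import *
o=bot.get_obs();print(o['tool_pos'],np.degrees(o['tcp_rot']))
print(plan([340,349,245.5,105.02],[464.5,219.4,215,77.5]))
```

```text
[216.18495872 478.06991948 244.93937612] [-1.79925478e+02 -1.15782937e-02  1.55657612e+02]
[-0.7872  0.4333  0.1525  0.4587]
```

Emit:
{"op": "send_rows", "data": {
  "rows": [
    {"x": -0.08, "y": -0.03, "z": 0, "ax": 0, "ay": 0, "az": 0.08, "jaw": 1},
    {"x": -0.17, "y": -0.07, "z": 0, "ax": 0, "ay": 0, "az": 0.17, "jaw": 1},
    {"x": -0.26, "y": -0.1, "z": 0, "ax": 0, "ay": 0, "az": 0.26, "jaw": 1},
    {"x": -0.36, "y": -0.14, "z": 0, "ax": 0, "ay": 0, "az": 0.36, "jaw": 1},
    {"x": -0.46, "y": -0.18, "z": 0, "ax": 0, "ay": 0, "az": 0.46, "jaw": 1},
    {"x": -0.56, "y": -0.22, "z": 0, "ax": 0, "ay": 0, "az": 0.56, "jaw": 1},
    {"x": -0.65, "y": -0.26, "z": 0, "ax": 0, "ay": 0, "az": 0.65, "jaw": 1},
    {"x": -0.73, "y": -0.29, "z": 0, "ax": 0, "ay": 0, "az": 0.73, "jaw": 1},
    {"x": -0.8, "y": -0.32, "z": 0, "ax": 0, "ay": 0, "az": 0.8, "jaw": 1},
    {"x": -0.83, "y": -0.335, "z": 0, "ax": 0, "ay": 0, "az": 0.844, "jaw": 1}
  ]
}}

```text
time: 1.35
tool_pos: [340.3, 348.3, 245.2]
tcp_rot: [-3.141, 0.0, 1.83]
contact_force: [0.1, 0.6, -0.3]
grip_width: 91.7
finger_force: 0.0
```

Emit:
{"op": "send_rows", "data": {
  "rows": [
    {"x": -0.08, "y": 0.04, "z": 0, "ax": 0, "ay": 0, "az": 0.05, "jaw": 1},
    {"x": -0.18, "y": 0.1, "z": 0.0, "ax": 0, "ay": 0, "az": 0.1, "jaw": 1},
    {"x": -0.28, "y": 0.15, "z": 0.0, "ax": 0, "ay": 0, "az": 0.16, "jaw": 1},
    {"x": -0.4, "y": 0.22, "z": 0.0, "ax": 0, "ay": 0, "az": 0.23, "jaw": 1},
    {"x": -0.52, "y": 0.29, "z": 0.02, "ax": 0, "ay": 0, "az": 0.3, "jaw": 1},
    {"x": -0.63, "y": 0.35, "z": 0.05, "ax": 0, "ay": 0, "az": 0.36, "jaw": 1},
    {"x": -0.71, "y": 0.39, "z": 0.08, "ax": 0, "ay": 0, "az": 0.41, "jaw": 1},
    {"x": -0.77, "y": 0.42, "z": 0.12, "ax": 0, "ay": 0, "az": 0.44, "jaw": 1},
    {"x": -0.787, "y": 0.433, "z": 0.15, "ax": 0, "ay": 0, "az": 0.459, "jaw": 1},
    {"x": -0.787, "y": 0.433, "z": 0.1525, "ax": 0, "ay": 0, "az": 0.459, "jaw": 1}
  ]
}}

```text
time: 2.6
tool_pos: [464.1, 219.4, 214.4]
tcp_rot: [-3.14, 0.0, 1.352]
contact_force: [-0.3, -0.4, 0.7]
grip_width: 91.9
finger_force: 0.0
```

Run:
```python
from h import *
o=bot.get_obs();print(o['time'],o['tool_pos'],np.degrees(o['tcp_rot']),o['contact_force'])
for n,b in(('top',(140,160,290,290)),('scene',(365,150,485,305))):
    p,d=cap(n);u0,v0,u1,v1=b
    i=cv2.resize(p[v0:v1,u0:u1],(390,390 if n=='top' else 504),interpolation=2)
    i=np.vstack([i,np.zeros((504-len(i),390,3),np.uint8)])
    L=i if n=='top' else np.hstack([L,i])
    s=cloud(n,d)[v0:v1,u0:u1].reshape(-1,3)
    for a,c,l in((141,157,'roll'),(163,180,'post')):
        q=s[(s[:,2]>a)&(s[:,2]<c)&(np.hypot(*(s[:,:2]-[464.5,219.4]).T)<45)]
        print(n,l,len(q),q.mean(0) if len(q) else '')
cv2.imwrite('pics/c2.png',L[:,:,::-1])
```

```text
2.6 [464.08848157 219.37845271 214.4180252 ] [-1.79932288e+02  2.25626657e-02  7.74803764e+01] [-0.29613603 -0.42798996  0.6593106 ]
top roll 388 [462.4328662  211.77472029 149.90522836]
top post 58 [462.88632425 217.25058129 173.0334315 ]
scene roll 318 [476.57168584 228.01184428 149.22296965]
scene post 6 [468.34013229 227.29025935 165.93508811]
```

View pics/c2.png

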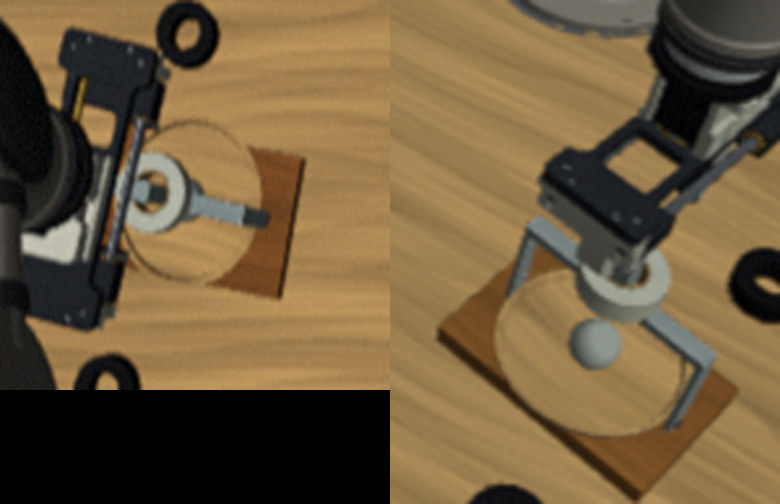

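The gripper stands square across the bar, centred over the roll (about (155,190) in the left crop), so I descend and close.

Emit:
{"op": "send_rows", "data": {
  "rows": [
    {"x": 0, "y": 0, "z": 0.03, "ax": 0, "ay": 0, "az": 0, "jaw": 1},
    {"x": 0, "y": 0, "z": 0.07, "ax": 0, "ay": 0, "az": 0, "jaw": 1},
    {"x": 0, "y": 0, "z": 0.12, "ax": 0, "ay": 0, "az": 0, "jaw": 1},
    {"x": 0, "y": 0, "z": 0.17, "ax": 0, "ay": 0, "az": 0, "jaw": 1},
    {"x": 0, "y": 0, "z": 0.22, "ax": 0, "ay": 0, "az": 0, "jaw": 1},
    {"x": 0, "y": 0, "z": 0.26, "ax": 0, "ay": 0, "az": 0, "jaw": 1},
    {"x": 0, "y": 0, "z": 0.29, "ax": 0, "ay": 0, "az": 0, "jaw": 1},
    {"x": 0, "y": 0, "z": 0.31, "ax": 0, "ay": 0, "az": 0, "jaw": 1},
    {"x": 0, "y": 0, "z": 0.325, "ax": 0, "ay": 0, "az": 0, "jaw": 1},
    {"x": 0, "y": 0, "z": 0.325, "ax": 0, "ay": 0, "az": 0, "jaw": 1}
  ]
}}

```text
time: 3.95
tool_pos: [464.4, 219.3, 150.0]
tcp_rot: [-3.142, -0.0, 1.352]
contact_force: [0.2, 0.8, 0.7]
grip_width: 91.7
finger_force: 0.0
```

Emit:
{"op": "send_rows", "data": {
  "rows": [
    {"x": 0, "y": 0, "z": 0, "ax": 0, "ay": 0, "az": 0, "jaw": 0.6},
    {"x": 0, "y": 0, "z": 0, "ax": 0, "ay": 0, "az": 0, "jaw": 0.5},
    {"x": 0, "y": 0, "z": 0, "ax": 0, "ay": 0, "az": 0, "jaw": 0.45},
    {"x": 0, "y": 0, "z": 0, "ax": 0, "ay": 0, "az": 0, "jaw": 0.4},
    {"x": 0, "y": 0, "z": 0, "ax": 0, "ay": 0, "az": 0, "jaw": 0.35},
    {"x": 0, "y": 0, "z": 0, "ax": 0, "ay": 0, "az": 0, "jaw": 0.3},
    {"x": 0, "y": 0, "z": 0, "ax": 0, "ay": 0, "az": 0, "jaw": 0.25},
    {"x": 0, "y": 0, "z": 0, "ax": 0, "ay": 0, "az": 0, "jaw": 0.2},
    {"x": 0, "y": 0, "z": 0, "ax": 0, "ay": 0, "az": 0, "jaw": 0.2},
    {"x": 0, "y": 0, "z": 0, "ax": 0, "ay": 0, "az": 0, "jaw": 0.2}
  ]
}}

```text
time: 5.2
tool_pos: [464.4, 219.3, 150.1]
tcp_rot: [3.142, -0.0, 1.352]
contact_force: [-0.3, 0.2, 1.1]
grip_width: 63.0
finger_force: 30.0
```

Emit:
{"op": "send_rows", "data": {
  "rows": [
    {"x": 0, "y": 0, "z": -0.01, "ax": 0, "ay": 0, "az": 0, "jaw": 0.2},
    {"x": 0, "y": 0, "z": -0.03, "ax": 0, "ay": 0, "az": 0, "jaw": 0.2},
    {"x": 0, "y": 0, "z": -0.07, "ax": 0, "ay": 0, "az": 0, "jaw": 0.2},
    {"x": 0, "y": 0, "z": -0.12, "ax": 0, "ay": 0, "az": 0, "jaw": 0.2},
    {"x": 0, "y": 0, "z": -0.18, "ax": 0, "ay": 0, "az": 0, "jaw": 0.2},
    {"x": 0, "y": 0, "z": -0.24, "ax": 0, "ay": 0, "az": 0, "jaw": 0.2},
    {"x": 0, "y": 0, "z": -0.3, "ax": 0, "ay": 0, "az": 0, "jaw": 0.2},
    {"x": 0, "y": 0, "z": -0.35, "ax": 0, "ay": 0, "az": 0, "jaw": 0.2},
    {"x": 0, "y": 0, "z": -0.39, "ax": 0, "ay": 0, "az": 0, "jaw": 0.2},
    {"x": 0, "y": 0, "z": -0.4, "ax": 0, "ay": 0, "az": 0, "jaw": 0.2}
  ]
}}

```text
time: 6.45
tool_pos: [464.6, 219.4, 230.6]
tcp_rot: [3.141, -0.0, 1.352]
contact_force: [0.5, 0.2, 0.3]
grip_width: 62.9
finger_force: 30.0
```

Run:
```python
from h import *
p,d=cap('scene');L=cv2.resize(p[130:305,365:485],(411,600),interpolation=2);cv2.imwrite('pics/c3.png',L[:,:,::-1])
c=[464.5,219.4,230,77.5];m=[511,-7,230,50]
print(plan(c,m),plan(m,[558.5,-233.5,110,28]))
# roll underside (scene cloud) while held
s=cloud('scene',d)[130:305,365:485].reshape(-1,3);q=s[(s[:,2]>195)&(s[:,2]<240)&(np.hypot(*(s[:,:2]-[464.5,219.4]).T)<36)];print(len(q),np.percentile(q[:,2],[1,5,50,95]))
```

```text
[-1.0548  0.472   0.      0.4583] [-0.7149  0.9099  0.6     0.3667]
166 [208.41169093 211.29882385 229.00379623 232.72292314]
```

View pics/c3.png

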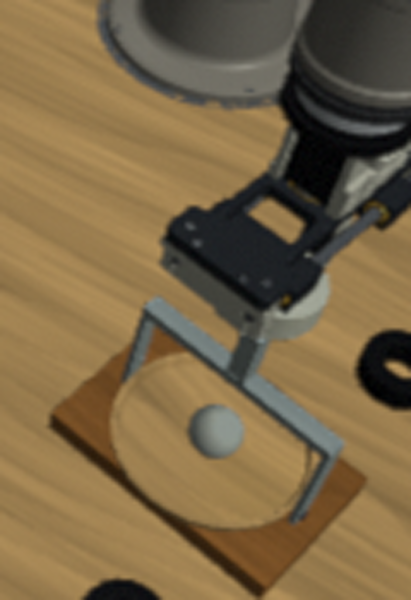

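The roll is clear above the post, held level, and the ball is in the centre of the dish (215,430). On to the slab.

Emit:
{"op": "send_rows", "data": {
  "rows": [
    {"x": -0.04, "y": 0.02, "z": 0, "ax": 0, "ay": 0, "az": 0.02, "jaw": 0.2},
    {"x": -0.12, "y": 0.054, "z": 0, "ax": 0, "ay": 0, "az": 0.06, "jaw": 0.2},
    {"x": -0.23, "y": 0.104, "z": 0, "ax": 0, "ay": 0, "az": 0.11, "jaw": 0.2},
    {"x": -0.36, "y": 0.162, "z": 0, "ax": 0, "ay": 0, "az": 0.17, "jaw": 0.2},
    {"x": -0.5, "y": 0.225, "z": 0, "ax": 0, "ay": 0, "az": 0.24, "jaw": 0.2},
    {"x": -0.64, "y": 0.288, "z": 0, "ax": 0, "ay": 0, "az": 0.3, "jaw": 0.2},
    {"x": -0.77, "y": 0.347, "z": 0, "ax": 0, "ay": 0, "az": 0.36, "jaw": 0.2},
    {"x": -0.87, "y": 0.392, "z": 0, "ax": 0, "ay": 0, "az": 0.41, "jaw": 0.2},
    {"x": -0.94, "y": 0.423, "z": 0, "ax": 0, "ay": 0, "az": 0.44, "jaw": 0.2},
    {"x": -0.975, "y": 0.439, "z": 0, "ax": 0, "ay": 0, "az": 0.458, "jaw": 0.2}
  ]
}}

```text
time: 7.75
tool_pos: [507.8, 8.8, 229.8]
tcp_rot: [-3.141, 0.0, 0.87]
contact_force: [-0.3, 0.2, 0.2]
grip_width: 62.9
finger_force: 30.0
```

Emit:
{"op": "send_rows", "data": {
  "rows": [
    {"x": -0.05, "y": 0.06, "z": 0, "ax": 0, "ay": 0, "az": 0.02, "jaw": 0.2},
    {"x": -0.13, "y": 0.165, "z": 0, "ax": 0, "ay": 0, "az": 0.06, "jaw": 0.2},
    {"x": -0.23, "y": 0.29, "z": 0.05, "ax": 0, "ay": 0, "az": 0.11, "jaw": 0.2},
    {"x": -0.34, "y": 0.43, "z": 0.12, "ax": 0, "ay": 0, "az": 0.16, "jaw": 0.2},
    {"x": -0.45, "y": 0.57, "z": 0.2, "ax": 0, "ay": 0, "az": 0.21, "jaw": 0.2},
    {"x": -0.55, "y": 0.7, "z": 0.28, "ax": 0, "ay": 0, "az": 0.26, "jaw": 0.2},
    {"x": -0.64, "y": 0.81, "z": 0.36, "ax": 0, "ay": 0, "az": 0.3, "jaw": 0.2},
    {"x": -0.71, "y": 0.9, "z": 0.43, "ax": 0, "ay": 0, "az": 0.34, "jaw": 0.2},
    {"x": -0.755, "y": 0.957, "z": 0.48, "ax": 0, "ay": 0, "az": 0.36, "jaw": 0.2},
    {"x": -0.77, "y": 0.976, "z": 0.5, "ax": 0, "ay": 0, "az": 0.367, "jaw": 0.2}
  ]
}}

```text
time: 9.0
tool_pos: [558.4, -233.9, 129.3]
tcp_rot: [-3.141, 0.0, 0.488]
contact_force: [-0.8, -0.7, -0.7]
grip_width: 62.5
finger_force: 30.0
```

Emit:
{"op": "send_rows", "data": {
  "rows": [
    {"x": 0, "y": 0, "z": 0.03, "ax": 0, "ay": 0, "az": 0, "jaw": 0.2},
    {"x": 0, "y": 0, "z": 0.08, "ax": 0, "ay": 0, "az": 0, "jaw": 0.2},
    {"x": 0, "y": 0, "z": 0.14, "ax": 0, "ay": 0, "az": 0, "jaw": 0.2},
    {"x": 0, "y": 0, "z": 0.2, "ax": 0, "ay": 0, "az": 0, "jaw": 0.2},
    {"x": 0, "y": 0, "z": 0.26, "ax": 0, "ay": 0, "az": 0, "jaw": 0.2},
    {"x": 0, "y": 0, "z": 0.31, "ax": 0, "ay": 0, "az": 0, "jaw": 0.2},
    {"x": 0, "y": 0, "z": 0.34, "ax": 0, "ay": 0, "az": 0, "jaw": 0.2},
    {"x": 0, "y": 0, "z": 0.36, "ax": 0, "ay": 0, "az": 0, "jaw": 0.2},
    {"x": 0, "y": 0, "z": 0.37, "ax": 0, "ay": 0, "az": 0, "jaw": 0.2},
    {"x": 0, "y": 0, "z": 0.375, "ax": 0, "ay": 0, "az": 0, "jaw": 0.2}
  ]
}}

```text
time: 10.25
tool_pos: [558.6, -233.6, 55.2]
tcp_rot: [3.141, -0.0, 0.488]
contact_force: [-0.3, 0.8, -0.5]
grip_width: 62.5
finger_force: 30.0
```

Emit:
{"op": "send_rows", "data": {
  "rows": [
    {"x": 0, "y": 0, "z": 0.002, "ax": 0, "ay": 0, "az": 0, "jaw": 0.2},
    {"x": 0, "y": 0, "z": 0.004, "ax": 0, "ay": 0, "az": 0, "jaw": 0.2},
    {"x": 0, "y": 0, "z": 0.006, "ax": 0, "ay": 0, "az": 0, "jaw": 0.2},
    {"x": 0, "y": 0, "z": 0.008, "ax": 0, "ay": 0, "az": 0, "jaw": 0.2},
    {"x": 0, "y": 0, "z": 0.01, "ax": 0, "ay": 0, "az": 0, "jaw": 0.2},
    {"x": 0, "y": 0, "z": 0.01, "ax": 0, "ay": 0, "az": 0, "jaw": 0.2},
    {"x": 0, "y": 0, "z": 0.01, "ax": 0, "ay": 0, "az": 0, "jaw": 0.2},
    {"x": 0, "y": 0, "z": 0.01, "ax": 0, "ay": 0, "az": 0, "jaw": 0.2},
    {"x": 0, "y": 0, "z": 0.01, "ax": 0, "ay": 0, "az": 0, "jaw": 0.2},
    {"x": 0, "y": 0, "z": 0.01, "ax": 0, "ay": 0, "az": 0, "jaw": 0.2}
  ]
}}

```text
time: 11.5
tool_pos: [558.4, -233.5, 53.1]
tcp_rot: [-3.142, -0.0, 0.488]
contact_force: [-0.2, 0.3, 2.2]
grip_width: 62.9
finger_force: 30.0
```

Run:
```python
from h import *
p,d=cap('scene');L=cv2.resize(p[130:250,210:330],(560,560),interpolation=2);cv2.imwrite('pics/c4.png',L[:,:,::-1])
c=cloud('scene',d)[130:250,210:330].reshape(-1,3);q=c[(np.hypot(*(c[:,:2]-[558.5,-233.5]).T)<31)&(c[:,2]<70)];print(np.histogram(q[:,2],np.arange(26,66,2)))
```

```text
(array([ 6,  9, 13,  6,  7,  7,  6,  6,  6,  6,  5,  7, 37, 69, 49,  9,  0,
        0,  0]), array([26, 28, 30, 32, 34, 36, 38, 40, 42, 44, 46, 48, 50, 52, 54, 56, 58,
       60, 62, 64]))
```

View pics/c4.png

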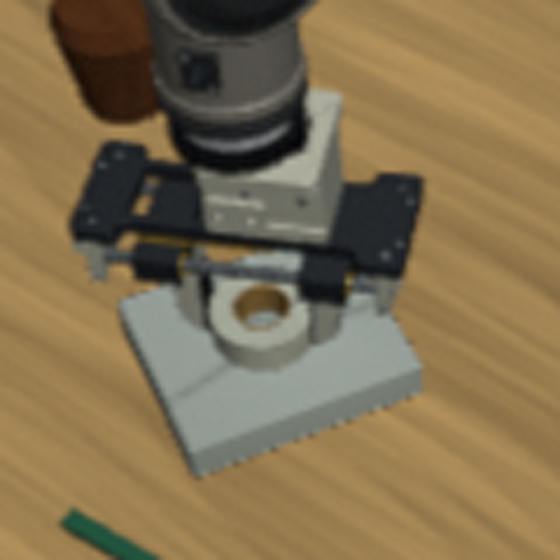

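The roll sits flat on the slab at (260,325) in the crop, with light contact of 2 N. Release and rise.

Emit:
{"op": "send_rows", "data": {
  "rows": [
    {"x": 0, "y": 0, "z": 0, "ax": 0, "ay": 0, "az": 0, "jaw": 0.5},
    {"x": 0, "y": 0, "z": 0, "ax": 0, "ay": 0, "az": 0, "jaw": 0.7},
    {"x": 0, "y": 0, "z": 0, "ax": 0, "ay": 0, "az": 0, "jaw": 1},
    {"x": 0, "y": 0, "z": 0, "ax": 0, "ay": 0, "az": 0, "jaw": 1},
    {"x": 0, "y": 0, "z": -0.02, "ax": 0, "ay": 0, "az": 0, "jaw": 1},
    {"x": 0, "y": 0, "z": -0.06, "ax": 0, "ay": 0, "az": 0, "jaw": 1},
    {"x": 0, "y": 0, "z": -0.13, "ax": 0, "ay": 0, "az": 0, "jaw": 1},
    {"x": 0, "y": 0, "z": -0.22, "ax": 0, "ay": 0, "az": 0, "jaw": 1},
    {"x": 0, "y": 0, "z": -0.32, "ax": 0, "ay": 0, "az": 0, "jaw": 1},
    {"x": 0, "y": 0, "z": -0.42, "ax": 0, "ay": 0, "az": 0, "jaw": 1}
  ]
}}

```text
time: 12.8
tool_pos: [558.6, -233.6, 138.8]
tcp_rot: [3.141, -0.001, 0.488]
contact_force: [0.5, -0.1, -0.1]
grip_width: 91.7
finger_force: 0.0
```

Run:
```python
from h import *
c=[558.5,-233.5,137,28];m=[508,-10,235,50]
print(plan(c,m),plan(m,[464.5,215,235,77.5]))
```

```text
[ 0.3017 -1.1052 -0.49   -0.3667] [ 0.722  -0.8898  0.     -0.4583]
```

Emit:
{"op": "send_rows", "data": {
  "rows": [
    {"x": 0.01, "y": -0.04, "z": -0.1, "ax": 0, "ay": 0, "az": -0.02, "jaw": 1},
    {"x": 0.03, "y": -0.12, "z": -0.2, "ax": 0, "ay": 0, "az": -0.05, "jaw": 1},
    {"x": 0.055, "y": -0.23, "z": -0.3, "ax": 0, "ay": 0, "az": -0.09, "jaw": 1},
    {"x": 0.086, "y": -0.36, "z": -0.38, "ax": 0, "ay": 0, "az": -0.14, "jaw": 1},
    {"x": 0.12, "y": -0.5, "z": -0.44, "ax": 0, "ay": 0, "az": -0.19, "jaw": 1},
    {"x": 0.154, "y": -0.64, "z": -0.47, "ax": 0, "ay": 0, "az": -0.24, "jaw": 1},
    {"x": 0.185, "y": -0.77, "z": -0.49, "ax": 0, "ay": 0, "az": -0.29, "jaw": 1},
    {"x": 0.21, "y": -0.87, "z": -0.49, "ax": 0, "ay": 0, "az": -0.33, "jaw": 1},
    {"x": 0.226, "y": -0.94, "z": -0.49, "ax": 0, "ay": 0, "az": -0.355, "jaw": 1},
    {"x": 0.2335, "y": -0.9716, "z": -0.49, "ax": 0, "ay": 0, "az": -0.3667, "jaw": 1}
  ]
}}

```text
time: 14.05
tool_pos: [508.2, -39.2, 235.0]
tcp_rot: [-3.141, 0.0, 0.874]
contact_force: [0.3, 0.1, 0.2]
grip_width: 91.9
finger_force: 0.0
```

Emit:
{"op": "send_rows", "data": {
  "rows": [
    {"x": 0.04, "y": -0.05, "z": 0, "ax": 0, "ay": 0, "az": -0.02, "jaw": 1},
    {"x": 0.12, "y": -0.14, "z": 0, "ax": 0, "ay": 0, "az": -0.06, "jaw": 1},
    {"x": 0.23, "y": -0.27, "z": 0, "ax": 0, "ay": 0, "az": -0.12, "jaw": 1},
    {"x": 0.35, "y": -0.41, "z": 0, "ax": 0, "ay": 0, "az": -0.19, "jaw": 1},
    {"x": 0.48, "y": -0.565, "z": 0, "ax": 0, "ay": 0, "az": -0.26, "jaw": 1},
    {"x": 0.6, "y": -0.705, "z": 0, "ax": 0, "ay": 0, "az": -0.33, "jaw": 1},
    {"x": 0.7, "y": -0.825, "z": 0, "ax": 0, "ay": 0, "az": -0.39, "jaw": 1},
    {"x": 0.78, "y": -0.92, "z": 0, "ax": 0, "ay": 0, "az": -0.43, "jaw": 1},
    {"x": 0.83, "y": -0.977, "z": 0, "ax": 0, "ay": 0, "az": -0.45, "jaw": 1},
    {"x": 0.85, "y": -1.0, "z": 0, "ax": 0, "ay": 0, "az": -0.4583, "jaw": 1}
  ]
}}

```text
time: 15.3
tool_pos: [464.6, 219.3, 234.9]
tcp_rot: [-3.141, 0.0, 1.353]
contact_force: [-0.6, -0.3, -0.1]
grip_width: 92.0
finger_force: 0.0
```

Run:
```python
from h import *
o=bot.get_obs();print(o['time'],o['tool_pos'],np.degrees(o['tcp_rot']),o['joint_positions'])
for n,(u0,v0,u1,v1) in(('top',(160,185,270,270)),('scene',(365,150,485,305))):
    p,d=cap(n);L=cv2.resize(p[v0-20:v1,u0:u1],(390,520),interpolation=2);I=L if n=='top' else np.hstack([I,L])
    s=cloud(n,d)[v0:v1,u0:u1].reshape(-1,3);r=np.hypot(*(s[:,:2]-[464.5,219.4]).T)
    q=s[(abs(s[:,2]-174)<7)&(r<25)];w=s[(abs(s[:,2]-127)<5)&(r<90)]
    vx,vy,x,y=cv2.fitLine(w[:,:2].astype(np.float32),cv2.DIST_HUBER,0,.01,.01).ravel()
    print(n,len(q),q.mean(0) if len(q) else '',len(w),np.degrees(np.arctan(vy/vx)),x+(219.4-y)*vx/vy)
    if n=='scene':
        b=s[(s[:,2]>36)&(s[:,2]<75)&(r<30)];print('ball',len(b),b.mean(0))
p,d=cap('top');s=cloud('top',d)[150:235,340:420].reshape(-1,3);q=s[(abs(s[:,2]-54)<5)];print('roll',q.mean(0),cv2.minEnclosingCircle(q[:,:2].astype(np.float32)))
cv2.imwrite('pics/c5.png',I[:,:,::-1])
```

```text
15.3 [464.57253115 219.25130162 234.8797819 ] [-1.79994193e+02  1.13015225e-02  7.75264000e+01] [ 2.91747090e-01  3.30508163e-01  1.57187209e+00 -1.29834746e-04
  1.23939708e+00  5.09494745e-01]
top 54 [463.08000165 218.19881228 174.01192684] 246 77.67709 463.24158
scene 35 [469.21910212 221.14714562 172.77980194] 425 77.39588 467.05423
ball 207 [472.65384831 221.46113407  60.09694406]
roll [ 558.56386962 -233.90868238   53.53273995] ((558.6282958984375, -234.14349365234375), 31.6583194732666)
```

View pics/c5.png

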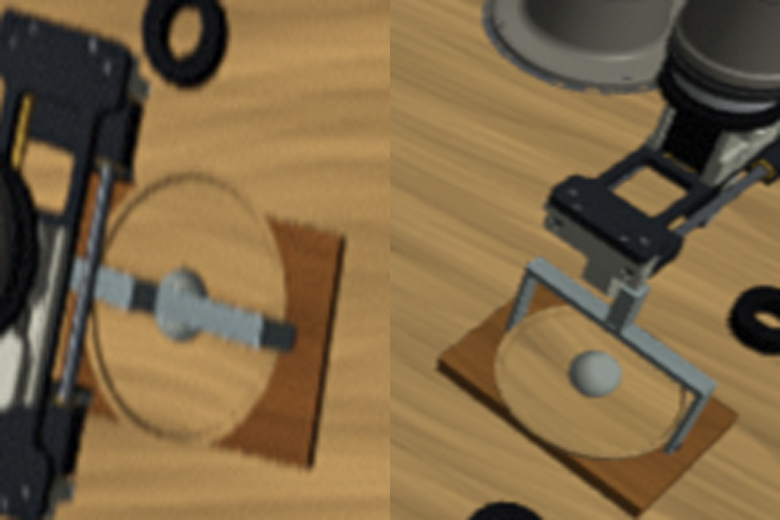

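The post is clear at (630,300) and the ball is centred. The roll lies flat at (558.6, -234), which is the middle of the slab. Next: descend on the post and close gently.

Emit:
{"op": "send_rows", "data": {
  "rows": [
    {"x": 0, "y": 0, "z": 0.03, "ax": 0, "ay": 0, "az": 0, "jaw": 0.5},
    {"x": 0, "y": 0, "z": 0.08, "ax": 0, "ay": 0, "az": 0, "jaw": 0.2},
    {"x": 0, "y": 0, "z": 0.15, "ax": 0, "ay": 0, "az": 0, "jaw": 0.1},
    {"x": 0, "y": 0, "z": 0.22, "ax": 0, "ay": 0, "az": 0, "jaw": 0},
    {"x": 0, "y": 0, "z": 0.29, "ax": 0, "ay": 0, "az": 0, "jaw": -0.1},
    {"x": 0, "y": 0, "z": 0.34, "ax": 0, "ay": 0, "az": 0, "jaw": -0.1},
    {"x": 0, "y": 0, "z": 0.38, "ax": 0, "ay": 0, "az": 0, "jaw": -0.1},
    {"x": 0, "y": 0, "z": 0.405, "ax": 0, "ay": 0, "az": 0, "jaw": -0.2},
    {"x": 0, "y": 0, "z": 0.42, "ax": 0, "ay": 0, "az": 0, "jaw": -0.3},
    {"x": 0, "y": 0, "z": 0.42, "ax": 0, "ay": 0, "az": 0, "jaw": -0.4}
  ]
}}

```text
time: 16.7
tool_pos: [464.7, 218.8, 151.0]
tcp_rot: [3.141, -0.0, 1.352]
contact_force: [0.2, 0.1, -0.6]
grip_width: 28.5
finger_force: 0.0
```

Emit:
{"op": "send_rows", "data": {
  "rows": [
    {"x": 0, "y": 0, "z": 0, "ax": 0, "ay": 0, "az": 0, "jaw": -0.46},
    {"x": 0, "y": 0, "z": 0, "ax": 0, "ay": 0, "az": 0, "jaw": -0.5},
    {"x": 0, "y": 0, "z": 0, "ax": 0, "ay": 0, "az": 0, "jaw": -0.53},
    {"x": 0, "y": 0, "z": 0, "ax": 0, "ay": 0, "az": 0, "jaw": -0.56},
    {"x": 0, "y": 0, "z": 0, "ax": 0, "ay": 0, "az": 0, "jaw": -0.58},
    {"x": 0, "y": 0, "z": 0, "ax": 0, "ay": 0, "az": 0, "jaw": -0.6},
    {"x": 0, "y": 0, "z": 0, "ax": 0, "ay": 0, "az": 0, "jaw": -0.62},
    {"x": 0, "y": 0, "z": 0, "ax": 0, "ay": 0, "az": 0, "jaw": -0.64},
    {"x": 0, "y": 0, "z": 0, "ax": 0, "ay": 0, "az": 0, "jaw": -0.66},
    {"x": 0, "y": 0, "z": 0, "ax": 0, "ay": 0, "az": 0, "jaw": -0.7}
  ]
}}

```text
time: 17.95
tool_pos: [464.4, 218.8, 150.9]
tcp_rot: [-3.141, 0.0, 1.352]
contact_force: [-2.8, 0.2, 1.1]
grip_width: 15.7
finger_force: 30.0
```

Emit:
{"op": "send_rows", "data": {
  "rows": [
    {"x": 0, "y": 0, "z": 0, "ax": 0, "ay": 0, "az": 0, "jaw": -0.8},
    {"x": 0, "y": 0, "z": 0, "ax": 0, "ay": 0, "az": 0, "jaw": -0.9},
    {"x": 0, "y": 0, "z": 0, "ax": 0, "ay": 0, "az": 0, "jaw": -1},
    {"x": 0, "y": 0, "z": 0, "ax": 0, "ay": 0, "az": 0, "jaw": -1},
    {"x": 0, "y": 0, "z": 0, "ax": 0, "ay": 0, "az": 0, "jaw": -1},
    {"x": 0, "y": 0, "z": -0.002, "ax": 0, "ay": 0, "az": 0, "jaw": -1},
    {"x": 0, "y": 0, "z": -0.006, "ax": 0, "ay": 0, "az": 0, "jaw": -1},
    {"x": 0, "y": 0, "z": -0.012, "ax": 0, "ay": 0, "az": 0, "jaw": -1},
    {"x": 0, "y": 0, "z": -0.018, "ax": 0, "ay": 0, "az": 0, "jaw": -1},
    {"x": 0, "y": 0, "z": -0.02, "ax": 0, "ay": 0, "az": 0, "jaw": -1}
  ]
}}

```text
time: 19.2
tool_pos: [464.7, 218.8, 155.1]
tcp_rot: [3.141, -0.0, 1.352]
contact_force: [0.4, 0.9, -5.8]
grip_width: 15.8
finger_force: 30.0
```

```bash
cat > chk.py <<'E'
from h import *
o=bot.get_obs();print(o['time'],o['tool_pos'],np.degrees(o['tcp_rot']),o['contact_force'],o['moment'])
T=o['tool_pos'];u0,v0,u1,v1=345,110,495,305
p,d=cap('scene');s=cloud('scene',d)[v0:v1,u0:u1].reshape(-1,3);r=np.hypot(*(s[:,:2]-T[:2]).T);z=s[:,2]-(T[2]-129)
w=s[(abs(z-104)<6)&(r<95)&(r>25)];l=cv2.fitLine(w[:,:2].astype(np.float32),cv2.DIST_HUBER,0,.01,.01).ravel();a=l[:2];print('bar',len(w),np.degrees(np.arctan2(a[1],a[0])))
t=(w[:,:2]-T[:2])@a
print('bar tilt deg',np.degrees(np.arctan(np.polyfit(t,w[:,2],1)[0])))
b=s[(z>16)&(z<55)&(r<35)]
from scipy.optimize import least_squares
f=least_squares(lambda c:np.linalg.norm(b-c,axis=1)-20,b.mean(0)-[0,0,10],loss='soft_l1');print('ball',len(b),f.x-T,'expect z -101')
cv2.imwrite('pics/chk%d.png'%o['time'],cv2.resize(p[v0:v1,u0:u1],None,fx=3,fy=3,interpolation=2)[:,:,::-1])
E
python3 chk.py
```

```text
19.2 [464.73644123 218.80699884 155.14341414] [ 1.79983353e+02 -9.76987774e-03  7.74819084e+01] [ 0.40493239  0.89136905 -5.75491392] [-0.12347755  0.11365508 -0.0315604 ]
bar 199 78.96324
bar tilt deg -0.5865037889279408
ball 194 [   1.89150252    0.60550428 -101.50847096] expect z -101
```

The dish is held (5.8 N) with the ball centred. Raise it straight up another 80 mm.

Emit:
{"op": "send_rows", "data": {
  "rows": [
    {"x": 0, "y": 0, "z": -0.004, "ax": 0, "ay": 0, "az": 0, "jaw": -1},
    {"x": 0, "y": 0, "z": -0.012, "ax": 0, "ay": 0, "az": 0, "jaw": -1},
    {"x": 0, "y": 0, "z": -0.024, "ax": 0, "ay": 0, "az": 0, "jaw": -1},
    {"x": 0, "y": 0, "z": -0.04, "ax": 0, "ay": 0, "az": 0, "jaw": -1},
    {"x": 0, "y": 0, "z": -0.06, "ax": 0, "ay": 0, "az": 0, "jaw": -1},
    {"x": 0, "y": 0, "z": -0.08, "ax": 0, "ay": 0, "az": 0, "jaw": -1},
    {"x": 0, "y": 0, "z": -0.1, "ax": 0, "ay": 0, "az": 0, "jaw": -1},
    {"x": 0, "y": 0, "z": -0.12, "ax": 0, "ay": 0, "az": 0, "jaw": -1},
    {"x": 0, "y": 0, "z": -0.14, "ax": 0, "ay": 0, "az": 0, "jaw": -1},
    {"x": 0, "y": 0, "z": -0.16, "ax": 0, "ay": 0, "az": 0, "jaw": -1}
  ]
}}

```text
time: 20.5
tool_pos: [464.6, 218.8, 187.3]
tcp_rot: [3.142, -0.0, 1.352]
contact_force: [-0.7, 0.1, -5.2]
grip_width: 15.6
finger_force: 30.0
```

Emit:
{"op": "send_rows", "data": {
  "rows": [
    {"x": 0, "y": 0, "z": -0.02, "ax": 0, "ay": 0, "az": 0, "jaw": -1},
    {"x": 0, "y": 0, "z": -0.045, "ax": 0, "ay": 0, "az": 0, "jaw": -1},
    {"x": 0, "y": 0, "z": -0.075, "ax": 0, "ay": 0, "az": 0, "jaw": -1},
    {"x": 0, "y": 0, "z": -0.105, "ax": 0, "ay": 0, "az": 0, "jaw": -1},
    {"x": 0, "y": 0, "z": -0.135, "ax": 0, "ay": 0, "az": 0, "jaw": -1},
    {"x": 0, "y": 0, "z": -0.165, "ax": 0, "ay": 0, "az": 0, "jaw": -1},
    {"x": 0, "y": 0, "z": -0.195, "ax": 0, "ay": 0, "az": 0, "jaw": -1},
    {"x": 0, "y": 0, "z": -0.22, "ax": 0, "ay": 0, "az": 0, "jaw": -1},
    {"x": 0, "y": 0, "z": -0.235, "ax": 0, "ay": 0, "az": 0, "jaw": -1},
    {"x": 0, "y": 0, "z": -0.24, "ax": 0, "ay": 0, "az": 0, "jaw": -1}
  ]
}}

```text
time: 21.75
tool_pos: [464.6, 218.8, 235.1]
tcp_rot: [3.142, -0.0, 1.352]
contact_force: [-0.1, 0.4, -4.9]
grip_width: 15.9
finger_force: 30.0
```

```bash
python3 chk.py; python3 -c "
from h import *
print(plan([464.6,218.8,235,77.5],[457.5,216,235,77.5]))"
```

```text
21.75 [464.62217739 218.81653995 235.14712175] [ 1.79995865e+02 -6.07440432e-03  7.74825482e+01] [-0.12702459  0.39565417 -4.8582321 ] [-0.11420232  0.03672068 -0.00895967]
bar 220 76.064804
bar tilt deg 0.21051481636916133
ball 230 [   1.698216      0.88693613 -101.13177303] expect z -101
[-0.0214 -0.0316  0.     -0.    ]
```

Lifted 84 mm with everything level. Next: turn -87.8° (bar at 77.5°, board at 79.7°) while easing over to the board's middle.

Emit:
{"op": "send_rows", "data": {
  "rows": [
    {"x": -0.0004, "y": -0.0006, "z": 0, "ax": 0, "ay": 0, "az": 0.01, "jaw": -1},
    {"x": -0.0015, "y": -0.002, "z": 0, "ax": 0, "ay": 0, "az": 0.03, "jaw": -1},
    {"x": -0.0035, "y": -0.0046, "z": 0, "ax": 0, "ay": 0, "az": 0.06, "jaw": -1},
    {"x": -0.006, "y": -0.008, "z": 0, "ax": 0, "ay": 0, "az": 0.1, "jaw": -1},
    {"x": -0.009, "y": -0.012, "z": 0, "ax": 0, "ay": 0, "az": 0.15, "jaw": -1},
    {"x": -0.012, "y": -0.016, "z": 0, "ax": 0, "ay": 0, "az": 0.21, "jaw": -1},
    {"x": -0.015, "y": -0.02, "z": 0, "ax": 0, "ay": 0, "az": 0.28, "jaw": -1},
    {"x": -0.0175, "y": -0.023, "z": 0, "ax": 0, "ay": 0, "az": 0.35, "jaw": -1},
    {"x": -0.0195, "y": -0.0256, "z": 0, "ax": 0, "ay": 0, "az": 0.42, "jaw": -1},
    {"x": -0.0203, "y": -0.0267, "z": 0, "ax": 0, "ay": 0, "az": 0.49, "jaw": -1}
  ]
}}

```text
time: 23.05
tool_pos: [458.4, 215.9, 235.0]
tcp_rot: [-3.142, 0.0, 0.836]
contact_force: [0.2, 0.6, -6.0]
grip_width: 16.2
finger_force: 30.0
```

Emit:
{"op": "send_rows", "data": {
  "rows": [
    {"x": 0, "y": 0, "z": 0, "ax": 0, "ay": 0, "az": 0.07, "jaw": -1},
    {"x": 0, "y": 0, "z": 0, "ax": 0, "ay": 0, "az": 0.14, "jaw": -1},
    {"x": 0, "y": 0, "z": 0, "ax": 0, "ay": 0, "az": 0.21, "jaw": -1},
    {"x": 0, "y": 0, "z": 0, "ax": 0, "ay": 0, "az": 0.28, "jaw": -1},
    {"x": 0, "y": 0, "z": 0, "ax": 0, "ay": 0, "az": 0.35, "jaw": -1},
    {"x": 0, "y": 0, "z": 0, "ax": 0, "ay": 0, "az": 0.42, "jaw": -1},
    {"x": 0, "y": 0, "z": 0, "ax": 0, "ay": 0, "az": 0.49, "jaw": -1},
    {"x": 0, "y": 0, "z": 0, "ax": 0, "ay": 0, "az": 0.56, "jaw": -1},
    {"x": 0, "y": 0, "z": 0, "ax": 0, "ay": 0, "az": 0.62, "jaw": -1},
    {"x": 0, "y": 0, "z": 0, "ax": 0, "ay": 0, "az": 0.68, "jaw": -1}
  ]
}}

```text
time: 24.3
tool_pos: [458.5, 216.0, 235.0]
tcp_rot: [-3.142, 0.0, 0.124]
contact_force: [0.2, -0.2, -6.1]
grip_width: 15.9
finger_force: 30.0
```

Emit:
{"op": "send_rows", "data": {
  "rows": [
    {"x": 0, "y": 0, "z": 0, "ax": 0, "ay": 0, "az": 0.05, "jaw": -1},
    {"x": 0, "y": 0, "z": 0, "ax": 0, "ay": 0, "az": 0.1, "jaw": -1},
    {"x": 0, "y": 0, "z": 0, "ax": 0, "ay": 0, "az": 0.15, "jaw": -1},
    {"x": 0, "y": 0, "z": 0, "ax": 0, "ay": 0, "az": 0.195, "jaw": -1},
    {"x": 0, "y": 0, "z": 0, "ax": 0, "ay": 0, "az": 0.23, "jaw": -1},
    {"x": 0, "y": 0, "z": 0, "ax": 0, "ay": 0, "az": 0.26, "jaw": -1},
    {"x": 0, "y": 0, "z": 0, "ax": 0, "ay": 0, "az": 0.28, "jaw": -1},
    {"x": 0, "y": 0, "z": 0, "ax": 0, "ay": 0, "az": 0.29, "jaw": -1},
    {"x": 0, "y": 0, "z": 0, "ax": 0, "ay": 0, "az": 0.293, "jaw": -1},
    {"x": 0, "y": 0, "z": 0, "ax": 0, "ay": 0, "az": 0.293, "jaw": -1}
  ]
}}

```text
time: 25.55
tool_pos: [458.6, 216.0, 235.1]
tcp_rot: [-3.141, -0.0, -0.18]
contact_force: [0.6, -0.2, -4.8]
grip_width: 15.9
finger_force: 30.0
```

```bash
python3 chk.py
python3 - <<'E'
from h import *
for n,(u0,v0,u1,v1) in(('top',(160,185,270,270)),('scene',(345,150,495,315))):
    p,d=cap(n);c=cloud(n,d)[v0:v1,u0:u1];k=(abs(c[...,2]-22)<6)
    rgb=p[v0:v1,u0:u1].astype(int);k&=(rgb[...,0]-rgb[...,2]>20)
    m,l,st,_=cv2.connectedComponentsWithStats(k.astype(np.uint8));j=1+st[1:,4].argmax();s=c[l==j]
    r=cv2.minAreaRect(s[:,:2].astype(np.float32));print(n,len(s),r)
E
ls pics
```

```text
25.55 [458.55762296 215.98871572 235.06651744] [-1.79993136e+02 -5.91600627e-03 -1.02936677e+01] [ 0.55136245 -0.22545533 -4.79744323] [-0.02930108  0.17905939 -0.0338475 ]
bar 196 -10.89426
bar tilt deg -0.2791608603557854
ball 189 [   2.83901945   -1.24185239 -101.25705008] expect z -101
top 1082 ((446.66180419921875, 157.58502197265625), (81.6014175415039, 129.92604064941406), 79.4953842163086)
scene 2223 ((460.5058898925781, 216.57608032226562), (200.79295349121094, 130.8790740966797), 80.22210693359375)
c2.png
c3.png
c4.png
c5.png
chk19.png
chk21.png
chk25.png
crop.png
scene0.png
top0.png
```

View pics/chk25.png

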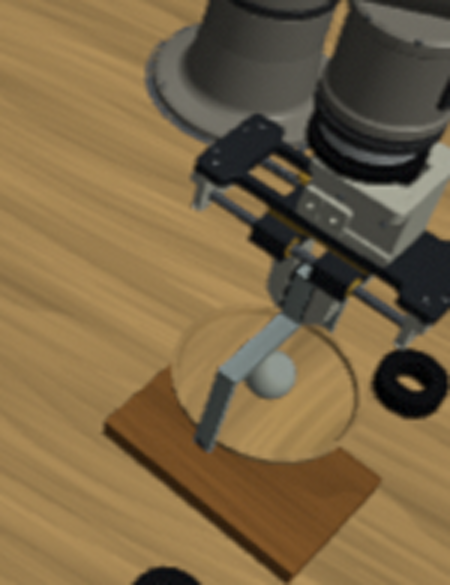

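Emit:
{"op": "send_rows", "data": {
  "rows": [
    {"x": 0, "y": 0, "z": 0, "ax": 0, "ay": 0, "az": 0, "jaw": -1},
    {"x": 0, "y": 0, "z": 0, "ax": 0, "ay": 0, "az": 0, "jaw": -1},
    {"x": 0, "y": 0, "z": 0, "ax": 0, "ay": 0, "az": 0, "jaw": -1},
    {"x": 0, "y": 0, "z": 0, "ax": 0, "ay": 0, "az": 0, "jaw": -1},
    {"x": 0, "y": 0, "z": 0, "ax": 0, "ay": 0, "az": 0, "jaw": -1},
    {"x": 0, "y": 0, "z": 0, "ax": 0, "ay": 0, "az": 0, "jaw": -1},
    {"x": 0, "y": 0, "z": 0, "ax": 0, "ay": 0, "az": 0, "jaw": -1},
    {"x": 0, "y": 0, "z": 0, "ax": 0, "ay": 0, "az": 0, "jaw": -1},
    {"x": 0, "y": 0, "z": 0, "ax": 0, "ay": 0, "az": 0, "jaw": -1},
    {"x": 0, "y": 0, "z": 0, "ax": 0, "ay": 0, "az": 0, "jaw": -1}
  ]
}}

```text
time: 26.95
tool_pos: [458.5, 216.0, 235.0]
tcp_rot: [-3.141, -0.0, -0.18]
contact_force: [0.9, 0.1, -5.1]
grip_width: 16.3
finger_force: 30.0
```

The dish hangs level above the board with its bar square across it and the ball in the middle (270,375).

```bash
python3 chk.py | tail -1; python3 -c "
from plant import bot
print(bot.close_job())"
```

```text
ball 189 [   2.52852112   -1.25647689 -101.40264175] expect z -101
the job is handed in; nothing more can be done
None
```

The job is handed in, with no verdict shown: the roll lies flat in the middle of the slab, and the dish is held level 84 mm above the board's middle, its bar within about 1° of square across it and the ball within about 3 mm of centre.

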